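Sweep loose nuts into the catch tray after pump service

ROBOT

A 6-joint arm with a two-finger parallel gripper is mounted at the origin on the work surface. World frame = base frame: x ahead of the robot, y to its left, z up, the work surface at z = 0. Lengths are in m, angles in rad, forces in N, time in s.
With the tool pointing down it reaches from about 0.25 to 0.775 m from the base axis. Payload 4 kg.
Tool frame: the origin (TCP) lies at the very end of the fingers, on their centre line; the grasp point (between the pads) lies 19 mm behind it (robot.hold_point_z is the distance from the TCP to the grasp point, in m); z points along the fingers, y is the line along which they close (so a half turn about z gives the same grasp; the last joint's range is limited). The gripper opens to 94 mm and grips with 3 to 60 N. Pads are 16 mm wide; open, the fingers measure 119 mm over their backs; the gripper's body (75 mm by 177 mm) begins 78 mm behind the grasp point.
Start: joints at [-1.28, 0.087, 1.371, -0, 1.684, -0.103], TCP at [0.211, -0.508, 0.206] pointing down, gripper open.
Joint ranges: [-3.1, 3.1], [-0.76, 2.03], [0.27, 2.55], [-1.08, 4.22], [0.17, 2.65], [-2.57, 2.57]. Speed limits (rad/s): [2.79, 2.79, 3.14, 3.14, 3.14, 3.14].

INTERFACE

Orientations are given as [roll, pitch, yaw] about the fixed x, y, z axes, in that order (R = Rz(yaw) Ry(pitch) Rx(roll)).
In Python, from bench import robot gives the robot as it stands.
- The arm moves only by the tool carry_out, never from a script. Its argument "steps" is a list of rows, each a list of 3 entries, a list of its own where there are three numbers: the shift along the tool's x, y, z in m, then the turn about the tool's z in units of 10 degrees (1.0 is 10 degrees), then the closure, from -1 (fully open) to 1 (shut). In form: [[[tx, ty, tz], roll, jaw], ...]. A call has 1 to 10 rows; each row is the pose to reach, as a shift and turn from the pose commanded when the call began, along the tool's axes at that moment; what a row does not reach only later rows make up. A row lasts 1/8 s, in which the tool goes at most 62.5 mm and 10.7 degrees, less where a joint would pass 70% of its speed; a pose out of reach is approached as far as the arm can. A call with a gripper value outside its range is refused whole. The fingers move at their own pace and stop on an object; the grip force is fixed at half the most. Time passes only in rows, so rows that repeat a pose let the fingers close. It gives the time, the measured TCP pose, the force, the opening and the grip force at its end, in the units of the state.
- robot.get_obs(): the state, without advancing time (a new reading comes with each control period).
- robot.snapshot(name): name is "scene" or "top"; returns a dict with "image" (480x640x3 uint8, red, green, blue), "z_map" (480x640 float32, m along the optical axis (not along the pixel's ray), 0 where there is no reading), "mtx" (3x3 intrinsics, pixels), "R" (3x3) and "t" (3): a world point X has camera coordinates R X + t. Camera axes: x right, y down, z forward; pixel columns grow to the right and rows downward; lengths in m; the calibration is good to about 2 mm. A picture is of the moment at which its call begins.
- robot.close_job(): hands the job in; it is judged then, once.
The state is a dict: "time": time; "joint_positions": joint angles; "qvel": joint speeds; "joint_torque": joint torques, N m; "tool_pos": TCP position; "ee_rot": TCP orientation; "wrist_force": force on the tool from outside, world axes, zero at the start; "wrist_torque": the same for the moment, N m; "width": finger opening in m; "finger_force": force on a finger pad.
Only numpy, scipy, OpenCV 4.12 (cv2) and the standard library are available. Lean on these libraries where they do the work, as an engineer would, in place of code of your own. Each camera call takes 0.05 s, during which the arm holds its last target. There are 200 camera calls.

TASK

Tidy up after the pump service: sweep the three loose hexagon nuts along the trolley top into the three-sided metal catch tray, through its open side, so that each lies flat and wholly inside. Push them steadily along the surface, never picking them up or flicking them, and leave the other loose things standing or lying where they are.

Things in the scene. Friction and masses are not known exactly. Their poses are not given: they have to be found in the camera images.
- nut_a: loose steel hexagon nut lying flat: 30 mm across flats, 34.6 mm across corners, 16 mm high, 18 mm through bore, 40 to 85 g (the three nuts are alike). Origin: centre of its underside; z up along the bore.
- nut_b: loose steel hexagon nut lying flat: 30 mm across flats, 34.6 mm across corners, 16 mm high, 18 mm through bore, 40 to 85 g (the three nuts are alike). Origin: centre of its underside; z up along the bore.
- nut_c: loose steel hexagon nut lying flat: 30 mm across flats, 34.6 mm across corners, 16 mm high, 18 mm through bore, 40 to 85 g (the three nuts are alike). Origin: centre of its underside; z up along the bore.
- tray: three-sided sheet-metal catch tray, fixed: inside 120 mm (its x) by 180 mm (its y), walls 3 mm thick, 25 mm high at +x, +y and -y, open at -x and on top. No step at the open side: floor flush with the trolley top. Origin: centre of the inside, at surface height; x points from open side to rear wall. The open side faces the robot's right (world -y), turned up to about 20 degrees either way.
- tray_mouth (a point): middle of the tray's open side, at surface height (60 mm from the tray's origin along its -x); axes as the tray's. The side walls begin 90 mm to either side of it.
- vial: bystander among the nuts: small amber glass vial with black cap, standing, 30 mm diameter, 42 mm high, loose, 40 g. Origin: centre of its underside.
- barb: bystander behind the nuts (farther from the tray): brass hose fitting standing on its 32 mm diameter foot, 40 mm high, loose, 60 g. Origin: centre of its underside.
- wrench: bystander: loose steel wrench, about 180 mm long and 8 mm high, lying on the right of the table along its own x. Origin: near its middle, on the surface.
- screwdriver: bystander: loose screwdriver, about 200 mm long and up to 26 mm high, lying at the back of the table along its own x. Origin: near its middle, on the surface.
- dish: bystander: small white open dish, 56 mm diameter, 28 mm high, standing loose on the right of the nuts near the wrench, 70 g. Origin: centre of its underside.
Mind the look-alikes: they are no part of the job. What is shaped like the nut_c but blue or orange is not meant.

How it is judged:
By the outcome, as a careful person would: the job done as asked, in the order asked, and still so for the second after the job is handed in, with the robot touching nothing.
It also fails if it takes over 67 s, if anything falls off the work surface, if the arm or the gripper's body presses on something with over 40 N, if the wrist force passes 120 N, or if a joint passes its speed limit or range.

## Working session

There is one attempt and no reset: what is moved stays moved. The work goes in short steps, Python scripts to look and compute and a tool call to move; the robot and the scene stay as the last step left them, time stands still between calls to the robot, and variables do not carry over. Pictures are saved under pics/ and viewed, at most 10 in all, crops included, and the job is handed in when it is done.

Besides the shell and the picture viewer there is one more tool, called after "Emit:" as a command line: name --argument value ..., lists and objects as JSON in quotes. carry_out: Moves the arm, as the interface text tells. Its arguments: {"type":"object","properties":{"steps":{"type":"array","items":{"type":"array"}}},"required":["steps"]}

```bash
mkdir -p pics; ls
python3 - <<'E'
from bench import robot
import cv2, numpy as np, pickle
for n in("top","scene"):
    s=robot.snapshot(n); cv2.imwrite(f"pics/{n}0.png",s["image"][:,:,::-1]); pickle.dump(s,open(f"{n}0.pkl","wb"))
    print(n,s["mtx"].tolist(),s["R"].round(3).tolist(),s["t"].round(3).tolist())
o=robot.get_obs();print(o["time"],o["tool_pos"],o["ee_rot"],o["width"])
E
```

```text
pics
top [[561.0994848390675, 0.0, 322.22420888985204], [0.0, 561.0994848390675, 236.51459975042957], [0.0, 0.0, 1.0]] [[0.016, -1.0, -0.012], [-0.991, -0.014, -0.134], [0.134, 0.014, -0.991]] [-0.065, 0.589, 1.109]
scene [[613.0009562201014, 0.0, 305.57179889737915], [0.0, 613.0009562201014, 241.66694810777366], [0.0, 0.0, 1.0]] [[-0.834, 0.552, 0.019], [0.285, 0.459, -0.841], [-0.473, -0.696, -0.54]] [0.548, -0.123, 1.36]
0.1 [ 0.21089583 -0.50742523  0.204463  ] [-3.13967142e+00 -1.96164583e-04  3.93801214e-01] 0.09438381579225778
```

View pics/top0.png

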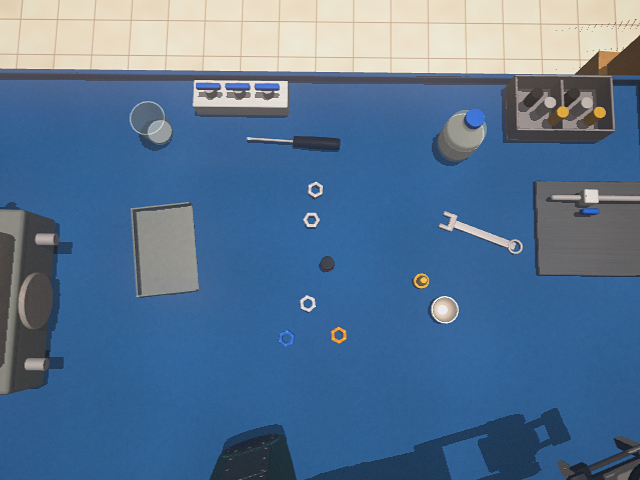

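View pics/scene0.png

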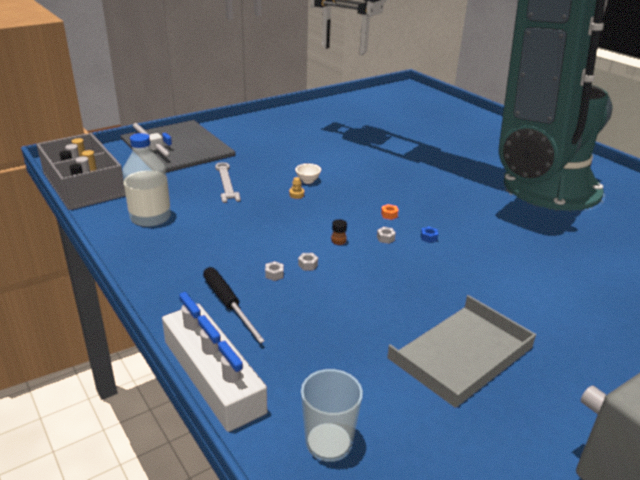

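The top view shows white nuts at (315,190), (311,220) and (307,303), with the vial at (327,264). The blue and orange decoys are at (286,338) and (338,335), the barb at (421,281), and the tray around (165,250) with its open side to the right. Next I'll measure these.

```bash
cat > h.py <<'E'
import numpy as np, cv2, pickle
def ray(s,u,v,z):
    d=s["R"].T@np.linalg.inv(s["mtx"])@np.array([u,v,1.]); c=-s["R"].T@s["t"]
    return c+d*(z-c[2])/d[2]
def blobs(s,mask,z,amin=40,amax=1500):
    n,l,st,ce=cv2.connectedComponentsWithStats(mask.astype(np.uint8))
    out=[]
    for i in range(1,n):
        if amin<st[i,4]<amax:
            (x,y),r=cv2.minEnclosingCircle(np.argwhere(l==i)[:,::-1].astype(np.float32))
            p=ray(s,x,y,z); zs=s["z_map"][l==i]
            h=(s["R"].T@(np.median(zs)*np.linalg.inv(s["mtx"])@[x,y,1]-s["t"]))[2]
            out.append((round(x),round(y),int(st[i,4]),p[:2].round(4).tolist(),round(float(h),3)))
    return out
def nuts(s,roi=(150,120,400,380)):
    hsv=cv2.cvtColor(s["image"],cv2.COLOR_RGB2HSV); m=(hsv[...,1]<70)&(hsv[...,2]>130)
    k=np.zeros_like(m); a,b,c,d=roi; k[b:d,a:c]=1
    return blobs(s,m&k,0.016)
E
python3 - <<'E'
from h import *
s=pickle.load(open("top0.pkl","rb"))
print(nuts(s))
im=s["image"];hsv=cv2.cvtColor(im,cv2.COLOR_RGB2HSV)
k=np.zeros(im.shape[:2],bool);k[240:360,270:470]=1
print("dark",blobs(s,k&(hsv[...,2]<70),.042))
print("orange",blobs(s,k&(hsv[...,0]<30)&(hsv[...,1]>130),.016))
print("blue",blobs(s,k&(hsv[...,0]>100)&(hsv[...,2]>170)&(hsv[...,1]>150),.016))
print("dish",[ray(s,445,310,.028)],"barb",ray(s,421,281,.02))
k=np.zeros(im.shape[:2],bool);k[190:310,120:210]=1
m=(k&(hsv[...,1]<90)).astype(np.uint8)
c=max(cv2.findContours(m,0,2)[0],key=cv2.contourArea);print("tray",cv2.approxPolyDP(c,4,True)[:,0].tolist())
q=cv2.approxPolyDP(c,4,True)[:,0]
for u,v in q: print(u,v,"z0",ray(s,u,v,0)[:2].round(4),"z25",ray(s,u,v,.025)[:2].round(4))
cv2.imwrite("pics/crop.png",cv2.resize(im[180:350,115:375,::-1],(780,510),interpolation=cv2.INTER_CUBIC))
E
```

```text
[(159, 131, 412, [0.8176, 0.2977], 0.046), (270, 139, 108, [0.8024, 0.0601], 0.016), (315, 189, 129, [0.6944, -0.0393], 0.016), (169, 204, 42, [0.658, 0.2686], 0.025), (311, 220, 126, [0.629, -0.0321], 0.016), (308, 303, 137, [0.4549, -0.0281], 0.016)]
dark []
orange [(421, 280, 128, [0.5046, -0.261], 0.014), (338, 335, 117, [0.391, -0.0916], 0.015)]
blue [(286, 338, 120, [0.3832, 0.0154], 0.016)]
dish [array([ 0.44495904, -0.30750907,  0.028     ])] barb [ 0.50336607 -0.2607348   0.02      ]
tray [[189, 202], [131, 208], [136, 296], [198, 290]]
189 202 z0 [0.6659 0.2305] z25 [0.6611 0.2241]
131 208 z0 [0.6512 0.3545] z25 [0.6466 0.3454]
136 296 z0 [0.4641 0.3324] z25 [0.4635 0.3238]
198 290 z0 [0.4786 0.2026] z25 [0.4777 0.1968]
```

View pics/crop.png

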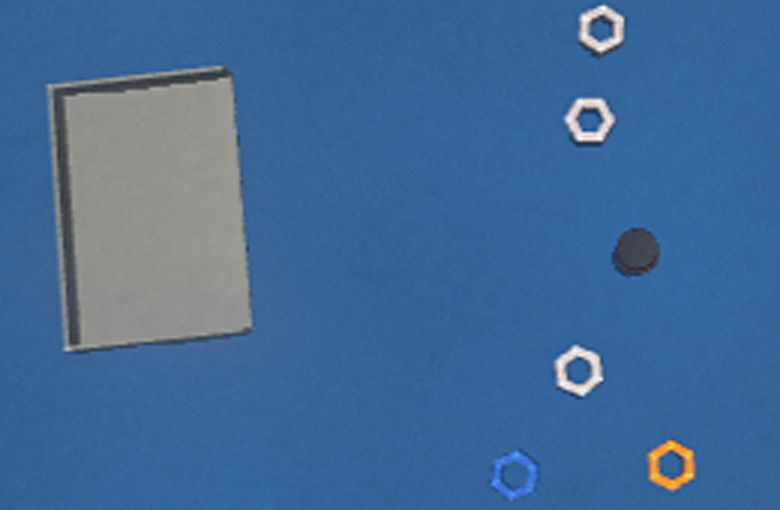

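The crop confirms the tray's open side is on the right, turned about 7°, and that the three pale nuts are distinct from the blue and orange ones. I'll push with two slightly open fingers that cradle each nut.

```bash
cat >> h.py <<'E'
def go(x,y,z,head,cur=None):
    from bench import robot
    o=robot.get_obs(); p=o["tool_pos"]; psi=o["ee_rot"][2]
    d=np.array([x,y,z])-p
    turn=-((head-np.degrees(psi)+180)%360-180)/10
    print("now",p.round(4),np.degrees(o["ee_rot"]).round(1),"t",round(o["time"],2),"w",round(o["width"],4))
    print("shift",(d[0]*np.cos(psi)+d[1]*np.sin(psi)).round(4),(d[0]*np.sin(psi)-d[1]*np.cos(psi)).round(4),-d[2].round(4),"roll",round(turn,2))
E
python3 - <<'E'
from h import *
s=pickle.load(open("top0.pkl","rb"))
print("vial",ray(s,327,263,.042))
M=np.array([.5694,.2115]);xt=np.array([-.117,.993]);e=np.array([.993,.117])
for n,l in(((.6944,-.0393),.060),((.629,-.0321),.015),((.4549,-.0281),-.035)):
    n=np.array(n); g=M+.05*xt+l*e; d=g-n; L=np.linalg.norm(d); u=d/L
    print("head",np.degrees(np.arctan2(u[1],u[0])).round(1),"start",(n-.037*u).round(4),"len",L.round(3),"end TCP",(g-.023*u).round(4))
go(.7034,-.0752,.15,103.5)
E
```

```text
vial [ 0.53566912 -0.06710183  0.042     ]
head 103.1 start [ 0.7028 -0.0753] len 0.316 end TCP [0.6283 0.2458]
head 99.7 start [ 0.6352 -0.0686] len 0.299 end TCP [0.5823 0.2402]
head 75.5 start [ 0.4456 -0.0639] len 0.295 end TCP [0.523  0.2348]
now [ 0.2109 -0.5074  0.2045] [-179.9   -0.    22.6] t 0.1 w 0.0944
shift 0.6207 -0.2102 0.0545 roll -8.09
```

Emit:
carry_out --steps '[[[0.062,-0.021,0.005],-0.8,0.6],[[0.124,-0.042,0.01],-1.6,0.6],[[0.186,-0.063,0.015],-2.4,0.6],[[0.248,-0.084,0.02],-3.2,0.6],[[0.31,-0.105,0.025],-4.0,0.6],[[0.372,-0.126,0.03],-4.8,0.6],[[0.434,-0.147,0.035],-5.6,0.6],[[0.496,-0.168,0.04],-6.4,0.6],[[0.558,-0.189,0.045],-7.2,0.6],[[0.62,-0.21,0.054],-8.05,0.6]]'

```text
time: 1.35
tool_pos: [0.6804, -0.0955, 0.1546]
ee_rot: [-3.141, 0.0, 1.804]
wrist_force: [0.1, -0.9, -0.0]
width: 0.0193
finger_force: 0.0
```

Run:
```python
from h import *
go(.7028,-.0753,.006,103.1)
```

```text
now [ 0.6804 -0.0955  0.1546] [-180.     0.   103.3] t 1.35 w 0.0193
shift 0.0145 0.0264 0.1486 roll 0.02
```

Emit:
carry_out --steps '[[[0,0,0.05],0,0.6],[[0,0,0.1],0,0.6],[[0,0,0.1],0,0.6]]'

```text
time: 1.72
tool_pos: [0.6748, -0.0957, 0.0482]
ee_rot: [-3.129, -0.006, 1.799]
wrist_force: [-1.0, -0.4, -0.4]
width: 0.0185
finger_force: 0.0
```

Run:
```python
from h import *
go(.7028,-.0753,.006,103.1)
```

```text
now [ 0.6748 -0.0957  0.0482] [-179.3   -0.3  103.1] t 1.73 w 0.0185
shift 0.0136 0.0319 0.0422 roll -0.0
```

Emit:
carry_out --steps '[[[0.007,0.016,0.01],0,0.6],[[0.0136,0.032,0.02],0,0.6],[[0.0136,0.032,0.03],0,0.6],[[0.0136,0.032,0.03],0,0.6]]'

```text
time: 2.22
tool_pos: [0.7068, -0.0763, 0.0242]
ee_rot: [-3.14, -0.0, 1.799]
wrist_force: [-0.8, 0.4, 0.2]
width: 0.0191
finger_force: 0.0
```

Run:
```python
from h import *
go(.7028,-.0753,.006,103.1)
```

```text
now [ 0.7068 -0.0763  0.0242] [-179.9   -0.   103.1] t 2.23 w 0.0191
shift 0.0019 -0.0037 0.0182 roll -0.0
```

Emit:
carry_out --steps '[[[0,-0.004,0.01],0,0.6],[[0,-0.004,0.017],0,0.6],[[0,-0.004,0.017],0,0.6],[[0.01,-0.004,0.017],0,0.6],[[0.02,-0.004,0.017],0,0.6],[[0.03,-0.004,0.017],0,0.6],[[0.042,-0.004,0.017],0,0.6],[[0.056,-0.004,0.017],0,0.6],[[0.07,-0.004,0.017],0,0.6],[[0.08,-0.004,0.017],0,0.6]]'

```text
time: 3.48
tool_pos: [0.6852, 0.0016, 0.0084]
ee_rot: [3.141, 0.0, 1.799]
wrist_force: [0.2, -1.2, 0.8]
width: 0.0191
finger_force: 0.5
```

Run:
```python
from h import *
from bench import robot
go(.6283,.2458,.006,103.1)
s=robot.snapshot("top"); print(nuts(s)); cv2.imwrite("pics/t1.png",cv2.resize(s["image"][120:380,120:460,::-1],(784,600)))
```

```text
now [0.6852 0.0016 0.0084] [180.    0.  103.1] t 3.48 w 0.0191
shift 0.2508 -0.0 0.0024 roll 0.0
[(159, 131, 414, [0.8176, 0.2977], 0.045), (288, 188, 57, [0.6947, 0.0178], 0.197), (169, 204, 41, [0.658, 0.2686], 0.026), (308, 303, 135, [0.4549, -0.0281], 0.016)]
```

View pics/t1.png

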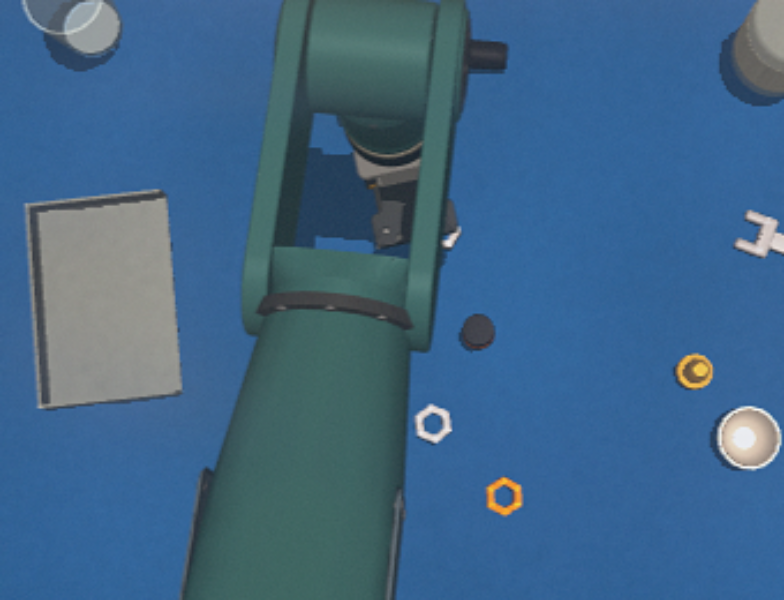

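The arm hides nut 1 in this top view. Nut 2's edge, the vial and nut 3 are still in place, so I'll carry on.

Emit:
carry_out --steps '[[[0.012,0,0.001],0,0.6],[[0.026,0,0.001],0,0.6],[[0.042,0,0.001],0,0.6],[[0.058,0,0.001],0,0.6],[[0.074,0,0.001],0,0.6],[[0.09,0,0.001],0,0.6],[[0.106,0,0.001],0,0.6],[[0.12,0,0.001],0,0.6],[[0.132,0,0.001],0,0.6],[[0.14,0,0.001],0,0.6]]'

```text
time: 4.78
tool_pos: [0.6535, 0.1377, 0.0072]
ee_rot: [-3.141, 0.0, 1.799]
wrist_force: [0.8, -1.1, -0.5]
width: 0.0185
finger_force: 0.4
```

Run:
```python
from h import *
from bench import robot
go(.6283,.2458,.006,103.1)
s=robot.snapshot("scene"); cv2.imwrite("pics/s1.png",s["image"][150:450,150:600,::-1])
```

```text
now [0.6535 0.1377 0.0072] [-180.     0.   103.1] t 4.78 w 0.0185
shift 0.111 -0.0 0.0012 roll -0.0
```

View pics/s1.png

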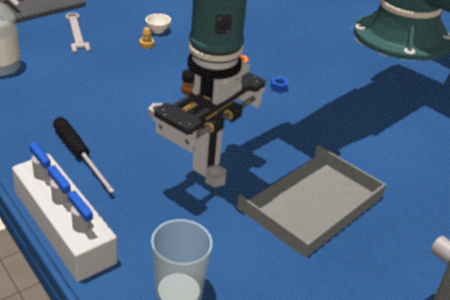

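The scene view shows the nut cradled at the fingertips, around (213,177) in the crop, just before the tray's near wall. The outer finger would pass that wall by only about 2 mm, so I'll ease sideways by 12 mm while advancing.

Emit:
carry_out --steps '[[[0.01,-0.002,0.001],0,0.6],[[0.022,-0.006,0.001],0,0.6],[[0.035,-0.01,0.001],0,0.6],[[0.048,-0.012,0.001],0,0.6],[[0.061,-0.012,0.001],0,0.6],[[0.074,-0.012,0.001],0,0.6],[[0.087,-0.012,0.001],0,0.6],[[0.099,-0.012,0.001],0,0.6],[[0.108,-0.012,0.001],0,0.6],[[0.111,-0.012,0.001],0,0.6]]'

```text
time: 6.08
tool_pos: [0.6168, 0.2429, 0.0062]
ee_rot: [-3.142, 0.0, 1.799]
wrist_force: [0.5, -1.4, -0.1]
width: 0.0188
finger_force: 0.6
```

Emit:
carry_out --steps '[[[-0.015,0,0],0,0.6],[[-0.03,0,-0.03],0,0.6],[[-0.03,0,-0.08],0,0.6],[[-0.08,0.01,-0.1],0,0.6],[[-0.14,0.01,-0.1],0,0.6],[[-0.2,0.01,-0.1],0,0.6],[[-0.26,0.01,-0.1],0,0.6],[[-0.32,0.01,-0.1],0,0.6],[[-0.34,0.01,-0.1],0,0.6],[[-0.34,0.01,-0.1],0,0.6]]'

```text
time: 7.32
tool_pos: [0.7031, -0.0886, 0.1057]
ee_rot: [-3.141, -0.001, 1.796]
wrist_force: [0.1, 0.3, 0.4]
width: 0.019
finger_force: 0.0
```

Run:
```python
from h import *
from bench import robot
go(.6352,-.0686,.03,99.7)
s=robot.snapshot("scene"); cv2.imwrite("pics/s2.png",cv2.resize(s["image"][180:430,180:560,::-1],(760,500)))
```

```text
now [ 0.7031 -0.0886  0.1057] [-1.800e+02 -1.000e-01  1.029e+02] t 7.33 w 0.019
shift 0.0346 -0.0618 0.0757 roll 0.32
```

View pics/s2.png

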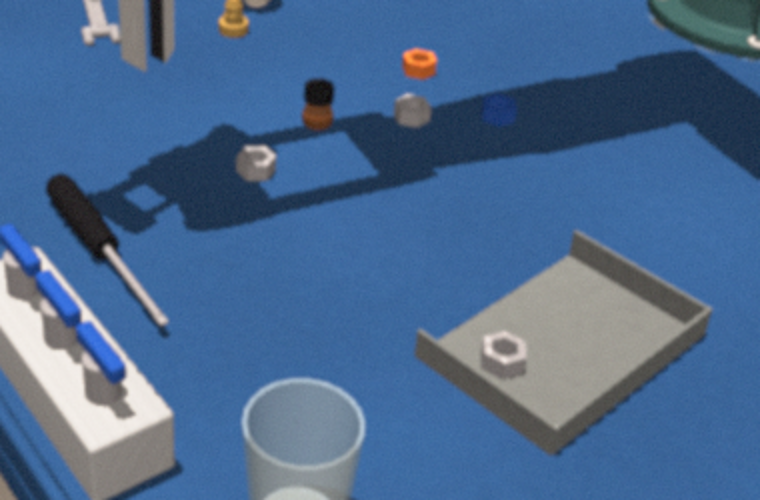

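Nut 1 now lies flat and well inside the tray, at about (504,347) in the crop. The other objects haven't moved. Nut 2 is next.

Emit:
carry_out --steps '[[[0.015,-0.03,0],0.1,0.6],[[0.0346,-0.0605,0],0.13,0.6],[[0.0346,-0.0605,0.04],0.13,0.6],[[0.0346,-0.0605,0.075],0.13,0.6],[[0.0346,-0.0605,0.075],0.13,0.6]]'

```text
time: 8.0
tool_pos: [0.6336, -0.0636, 0.0278]
ee_rot: [-3.135, -0.004, 1.779]
wrist_force: [-0.6, 0.1, -0.3]
width: 0.0186
finger_force: 0.0
```

Run:
```python
from h import *
go(.6365,-.0683,.006,101.6)
```

```text
now [ 0.6336 -0.0636  0.0278] [-179.6   -0.2  101.9] t 8.0 w 0.0186
shift -0.0052 0.0019 0.0218 roll 0.03
```

Emit:
carry_out --steps '[[[-0.004,0.001,0.01],0,0.6],[[-0.004,0.001,0.021],0,0.6],[[-0.004,0.001,0.021],0,0.6],[[0.004,0.001,0.021],0,0.6],[[0.014,0.001,0.021],0,0.6],[[0.025,0.001,0.021],0,0.6],[[0.037,0.001,0.021],0,0.6],[[0.05,0.001,0.021],0,0.6],[[0.06,0.001,0.021],0,0.6],[[0.066,0.001,0.021],0,0.6]]'

```text
time: 9.25
tool_pos: [0.6241, -0.001, 0.0103]
ee_rot: [3.142, 0.0, 1.777]
wrist_force: [-0.1, -1.3, 0.8]
width: 0.0186
finger_force: 0.4
```

Run:
```python
from h import *
go(.5731,.2392,.006,101.6)
```

```text
now [ 0.6241 -0.001   0.0103] [180.    0.  101.8] t 9.25 w 0.0186
shift 0.2456 -0.0008 0.0043 roll 0.02
```

Emit:
carry_out --steps '[[[0.012,0,0.003],0,0.6],[[0.026,0,0.003],0,0.6],[[0.042,0,0.003],0,0.6],[[0.058,0,0.003],0,0.6],[[0.074,0,0.003],0,0.6],[[0.09,0,0.003],0,0.6],[[0.106,0,0.003],0,0.6],[[0.12,0,0.003],0,0.6],[[0.132,0,0.003],0,0.6],[[0.14,0,0.003],0,0.6]]'

```text
time: 10.5
tool_pos: [0.5955, 0.136, 0.0072]
ee_rot: [-3.141, 0.0, 1.776]
wrist_force: [-0.1, -1.2, 0.7]
width: 0.0186
finger_force: 1.1
```

Run:
```python
from h import *
go(.5731,.2392,.006,101.6)
```

```text
now [0.5955 0.136  0.0072] [-180.     0.   101.8] t 10.5 w 0.0186
shift 0.1056 -0.0009 0.0012 roll 0.02
```

Emit:
carry_out --steps '[[[0.01,0,0.001],0,0.6],[[0.022,0,0.001],0,0.6],[[0.035,0,0.001],0,0.6],[[0.048,0,0.001],0,0.6],[[0.061,0,0.001],0,0.6],[[0.074,0,0.001],0,0.6],[[0.087,0,0.001],0,0.6],[[0.096,0,0.001],0,0.6],[[0.103,0,0.001],0,0.6],[[0.106,0,0.001],0,0.6]]'

```text
time: 11.75
tool_pos: [0.574, 0.2393, 0.0062]
ee_rot: [-3.141, 0.0, 1.776]
wrist_force: [-0.4, -2.9, 2.0]
width: 0.0187
finger_force: 1.7
```

Emit:
carry_out --steps '[[[-0.015,0,0],0,0.6],[[-0.03,0,-0.03],0,0.6],[[-0.03,0,-0.08],0,0.6],[[-0.05,0,-0.1],0,0.6],[[-0.1,-0.04,-0.1],0.4,0.6],[[-0.15,-0.08,-0.1],0.9,0.6],[[-0.2,-0.12,-0.1],1.4,0.6],[[-0.25,-0.16,-0.1],1.9,0.6],[[-0.27,-0.18,-0.1],2.4,0.6],[[-0.27,-0.18,-0.1],2.6,0.6]]'

```text
time: 13.0
tool_pos: [0.451, -0.0644, 0.1051]
ee_rot: [-3.14, 0.0, 1.316]
wrist_force: [0.4, 0.1, -0.8]
width: 0.0187
finger_force: 0.0
```

Run:
```python
from h import *
from bench import robot
M=np.array([.5694,.2115]);xt=np.array([-.117,.993]);e=np.array([.993,.117])
n=np.array([.4549,-.0281]); g=M+.05*xt-.037*e; d=g-n; u=d/np.linalg.norm(d); h=np.degrees(np.arctan2(u[1],u[0]))
print(h,n-.04*u,g-.023*u)
go(*(n-.04*u),.03,h)
s=robot.snapshot("scene"); cv2.imwrite("pics/s3.png",cv2.resize(s["image"][180:430,180:560,::-1],(760,500)))
```

```text
75.83536541310458 [ 0.44511164 -0.06688386] [0.52118069 0.23452028]
now [ 0.451  -0.0644  0.1051] [-179.9    0.    75.4] t 13.0 w 0.0187
shift -0.0039 -0.0051 0.0751 roll -0.04
```

View pics/s3.png

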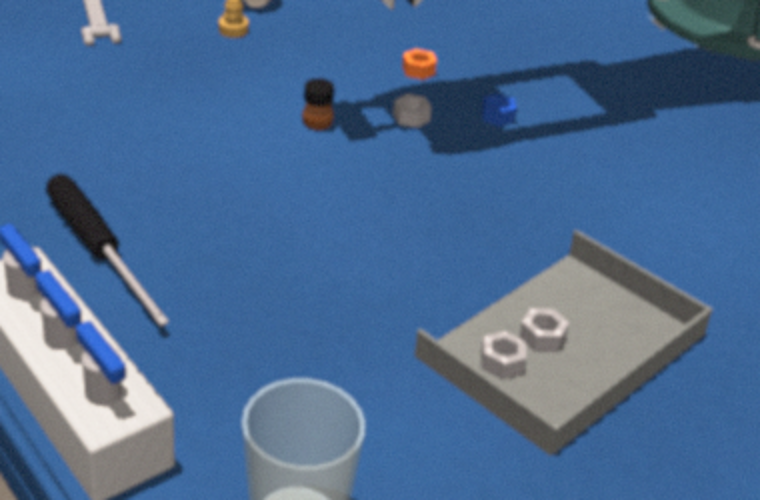

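Nut 2 is inside the tray too, at about (545,328) in the crop, flat beside nut 1. Nothing else has moved. Nut 3 is next.

Emit:
carry_out --steps '[[[-0.004,-0.005,0.03],-0.04,0.6],[[-0.004,-0.005,0.065],-0.04,0.6],[[-0.004,-0.005,0.075],-0.04,0.6],[[-0.004,-0.005,0.075],-0.04,0.6]]'

```text
time: 13.55
tool_pos: [0.447, -0.064, 0.0307]
ee_rot: [-3.14, -0.0, 1.331]
wrist_force: [-0.0, -0.5, 0.7]
width: 0.0189
finger_force: 0.0
```

Run:
```python
from h import *
go(.4451,-.0669,.006,75.8)
```

```text
now [ 0.447  -0.064   0.0307] [-179.9   -0.    76.2] t 13.55 w 0.0189
shift -0.0033 -0.0011 0.0247 roll 0.04
```

Emit:
carry_out --steps '[[[-0.003,-0.001,0.012],0,0.6],[[-0.003,-0.001,0.024],0,0.6],[[-0.003,-0.001,0.024],0,0.6],[[0.004,-0.001,0.024],0,0.6],[[0.014,-0.001,0.024],0,0.6],[[0.025,-0.001,0.024],0,0.6],[[0.037,-0.001,0.024],0,0.6],[[0.05,-0.001,0.024],0,0.6],[[0.06,-0.001,0.024],0,0.6],[[0.066,-0.001,0.024],0,0.6]]'

```text
time: 14.8
tool_pos: [0.462, 0.0004, 0.0072]
ee_rot: [-3.141, 0.0, 1.33]
wrist_force: [-0.3, 0.5, -0.7]
width: 0.019
finger_force: 0.4
```

Run:
```python
from h import *
go(.5212,.2345,.006,75.8)
```

```text
now [4.62e-01 4.00e-04 7.20e-03] [-180.     0.    76.2] t 14.8 w 0.019
shift 0.2414 0.0017 0.0012 roll 0.04
```

Emit:
carry_out --steps '[[[0.012,0,0.001],0,0.6],[[0.026,0,0.001],0,0.6],[[0.042,0,0.001],0,0.6],[[0.058,0.001,0.001],0,0.6],[[0.074,0.001,0.001],0,0.6],[[0.09,0.001,0.001],0,0.6],[[0.106,0.002,0.001],0,0.6],[[0.12,0.002,0.001],0,0.6],[[0.132,0.002,0.001],0,0.6],[[0.14,0.002,0.001],0,0.6]]'

```text
time: 16.05
tool_pos: [0.4975, 0.1358, 0.0062]
ee_rot: [-3.142, 0.0, 1.33]
wrist_force: [0.4, 0.2, 0.1]
width: 0.0189
finger_force: 0.1
```

Run:
```python
from h import *
go(.5212,.2345,.006,75.8)
```

```text
now [0.4975 0.1358 0.0062] [-180.     0.    76.2] t 16.05 w 0.0189
shift 0.1015 -0.0005 0.0002 roll 0.04
```

Emit:
carry_out --steps '[[[0.01,0.001,0],0,0.6],[[0.022,0.002,0],0,0.6],[[0.035,0.002,0],0,0.6],[[0.048,0.002,0],0,0.6],[[0.061,0.002,0],0,0.6],[[0.074,0.001,0],0,0.6],[[0.086,0.001,0],0,0.6],[[0.094,0,0],0,0.6],[[0.099,0,0],0,0.6],[[0.102,0,0],0,0.6]]'

```text
time: 17.3
tool_pos: [0.5218, 0.2343, 0.0062]
ee_rot: [-3.142, 0.0, 1.329]
wrist_force: [-0.2, -0.8, 1.0]
width: 0.0187
finger_force: 0.2
```

Emit:
carry_out --steps '[[[-0.015,0,0],0,0.6],[[-0.03,0,-0.03],0,0.6],[[-0.03,0,-0.08],0,0.6],[[-0.05,0,-0.15],0,0.6],[[-0.1,0,-0.2],0,0.6],[[-0.15,0,-0.2],0,0.6],[[-0.2,0,-0.2],0,0.6],[[-0.25,0,-0.2],0,0.6],[[-0.3,0,-0.2],0,0.6],[[-0.3,0,-0.2],0,0.6]]'

```text
time: 18.55
tool_pos: [0.4485, -0.0604, 0.2062]
ee_rot: [3.141, 0.001, 1.323]
wrist_force: [0.8, 0.4, -0.4]
width: 0.0187
finger_force: 0.0
```

Run:
```python
from h import *
from bench import robot
o=robot.get_obs();print(o["time"],o["tool_pos"])
s=robot.snapshot("top"); cv2.imwrite("pics/t4.png",s["image"][...,::-1])
hsv=cv2.cvtColor(s["image"],cv2.COLOR_RGB2HSV); k=np.zeros((480,640),bool);k[195:305,125:210]=1
M=np.array([.5694,.2115]);xt=np.array([-.117,.993]);e=np.array([.993,.117])
for b in blobs(s,k&(hsv[...,2]>185),.016): d=np.array(b[3])-M; print(b,"s",(d@xt).round(3),"l",(d@e).round(3))
```

```text
18.55 [ 0.4485445  -0.06037893  0.20616223]
(170, 225, 78, [0.6136, 0.2647], 0.016) s 0.048 l 0.05
(170, 246, 82, [0.5691, 0.261], 0.016) s 0.049 l 0.005
(172, 266, 79, [0.5269, 0.2554], 0.017) s 0.049 l -0.037
```

View pics/t4.png

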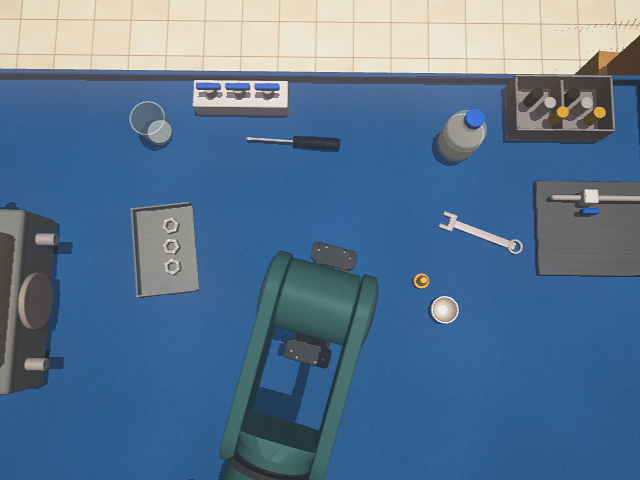

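The top view shows all three nuts in the tray at (170,225), (170,246) and (172,266), about 49 mm past the mouth. The barb, dish, wrench and screwdriver haven't moved, and the arm is clear of everything.

```bash
python3 -c "
from bench import robot
print(robot.close_job())"
```

```text
the job is handed in; nothing more can be done
None
```

All three nuts lie flat and wholly inside the tray, about 49 mm past its open side; the job was handed in at about 19 s with no sign of any other object having moved, though the arm hid the vial and the two decoy nuts in the last picture.

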